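# Make the sticker rewinder safe and ready to thread

## Task

The sticker rewinder is to be threaded with a new web. First turn its big speed dial fully anticlockwise to the off stop; only then turn the round take-up plate until its notch faces the arrowhead mark on the deck, and leave it there. Leave the small tension knob as it is set and do not disturb the things lying about.

Things in the scene. Friction and masses are not known exactly. Their poses are not given: they have to be found in the camera images.
- machine: Desktop label rewinder, 280 mm deep (x), 435 wide (y), fixed. Origin on the table under its middle; x to its rear, y to its left, z up. Flat deck 85 mm high. Front right (x -135 to -45, y -210 to -45 mm) is a console panel rising 35 degrees from front to rear, 20 to 83 mm high; its outward normal is (-sin 35, 0, cos 35 deg). On it: the speed dial and, 80 mm to its right, the tension knob
- dial_grip (a point): Speed dial: black bar knob on a round skirt 68 mm across, 6 mm high. Bar 62 mm long, 16 wide, standing from 6 to 34 mm off the panel. This point is on the dial's axis, 22 mm off the panel (panel point: machine -90, -98, 51.5 mm). z axis = turning axis, out of the panel and square to it; x axis along the bar to the end with the white pointer line
- dial (a joint): Angle of the speed dial, rad: 0 = off stop, 4.71 = full speed; it falls as the dial is turned anticlockwise, seen from in front of the panel. At 0 the pointer stands at 7 o'clock (150 degrees anticlockwise from straight up the slope). It stays where it is left; about 0.06 N m turns it
- tension_pointer (a point): Rim of the small round tension knob (30 mm across, 18 mm high) at its white pointer line, on its outer face. The knob turns easily
- plate_center (a point): Axis of the take-up plate at its half thickness, machine point -20, 75, 98 mm. Aluminium disc 216 mm across, 10 mm thick (93 to 103 mm above the table, 8 mm clear of the deck), upright axis, turns without end and stays where it is left; about 0.12 N m turns it. The black core chuck in its middle is 76 mm across, top 132 mm above the table
- notch (a point): Middle of the mouth of the plate's only notch, on the rim (108 mm from the plate's axis), at the plate's half thickness. x points outward from the plate's axis. The notch is 52 mm wide with parallel sides and 34 mm deep towards the axis, cut right through: closed fingertips fit in from above and can push either side of it
- mark (a point): The mark: where the tip of the dark raised arrowhead on the deck points at the plate, on the plate's left, at machine point -20, 187, 98, 4 mm outside the rim. The notch faces the mark when its mouth is here
- rider (a point): Inner end of the fixed rider arm: a black roller 22 mm across, its top 133 mm above the table, 58 mm from the plate's axis. The arm, 18 mm wide, 117 to 125 mm above the table, runs level from here out over the plate to the post at the rear left, so nothing standing in the notch can pass under it
- rider_post (a point): Post of the rider arm, 24 mm across, top 132 mm above the table, rear left of the plate, 150 mm from its axis
- idler_front (a point): Front one of two upright idler rollers beside the mark, 20 mm across, top 131 mm above the table; does not move
- idler_rear (a point): Rear one of the two idler rollers, alike
- stickers_mid (a point): Bystander: centre of a roll of stickers lying flat on the deck behind the console, 92 mm across, 36 mm high
- core_mid (a point): Bystander: centre of an empty cardboard core standing on the table, 84 mm across, 100 mm high
- tape_mid (a point): Bystander: centre of a roll of clear tape lying flat, 104 mm across, 48 mm high
- spray_mid (a point): Bystander: centre of a white bottle, 68 mm across, 190 mm high
- knife_mid (a point): Bystander: centre of the handle of a snap-off knife lying flat, 170 mm long, 17 mm high
- pens_mid (a point): Bystander: a white mug of pens, 76 mm across; this point is 50 mm up its axis; pens reach 155 mm above the table

How it is judged:
On the way, in this order (a step that is already met when the one before it is completed fails the run):
1. the speed dial is at its off stop (value of joint dial below 0.06 rad), for 0.2 s.
2. then the plate's notch faces the mark (horizontal distance between notch and mark below 0.012 m), for 0.2 s.
At the end, for the whole second after the job is handed in: The speed dial is at its anticlockwise off stop (within 0.06 rad) and the mouth of the plate's notch is within 12 mm of the mark, seen from above (about 6 degrees either way) (value of joint dial below 0.06 rad and horizontal distance between notch and mark below 0.012 m); the robot touches nothing.
It fails at once if the take-up plate is turned (notch moved over 10 mm) while the speed dial is not yet off (distance of notch from where it was at the start of the episode above 0.01 m and value of joint dial above 0.12 rad).
It fails at once if the tension knob is turned (its pointer moves over 4 mm) (distance of tension_pointer from where it was at the start of the episode above 0.004 m).
It fails at once if a bystander is moved over 20 mm (distance of any of stickers_mid, core_mid, tape_mid, spray_mid, knife_mid, pens_mid from where it was at the start of the episode above 0.02 m).
It also fails if it takes over 64 s, if anything falls off the work surface, if the arm or the gripper's body presses on something with over 40 N, if the wrist force passes 120 N, or if a joint passes its speed limit or range.

## Robot

A 6-joint arm with a two-finger parallel gripper is mounted at the origin on the work surface. World frame = base frame: x ahead of the robot, y to its left, z up, the work surface at z = 0. Lengths are in m, angles in rad, forces in N, time in s.
With the tool pointing down it reaches from about 0.375 to 0.975 m from the base axis. Payload 3.8 kg.
Tool frame: the origin (TCP) lies at the very end of the fingers, on their centre line; the grasp point (between the pads) lies bot.grasp_offset behind it (bot.grasp_offset is the distance from the TCP to the grasp point, in m); y points along the fingers, x is the direction in which the jaws open and shut, and the axes are right-handed (so a half turn about y gives the same grasp; the last joint's range is limited). The gripper opens to 85 mm and grips with 20 to 120 N. Pads are 22 mm wide; open, the fingers measure 114 mm over their backs; the gripper's body (76 mm by 85 mm) begins 54 mm behind the grasp point. The pads swing forward as they close: fully open they stand 13 mm farther back than shut.
Start: joints at [1.247, 0.264, 1.604, -0, 1.274, -0.037], TCP at [0.191, 0.647, 0.231] pointing down, gripper open.
Joint ranges: [-2.63, 2.63], [-0.94, 2.18], [0.31, 2.57], [-1.31, 4.45], [0, 2.66], [-2.55, 2.55]. Speed limits (rad/s): [2.57, 2.57, 3.14, 3.14, 3.14, 3.14].

## Interface

Orientations are given as a rotation vector (axis times angle).
In Python, from workcell import sensors, read_camera, job, bot gives the robot as it stands.
- The arm moves only by the tool arm_command, never from a script. Its argument "deltas" is a list of rows, each a list of 4 numbers: the shift along the tool's x, y, z in m, then the turn about the tool's y in rad. A call has 1 to 20 rows; each row shifts and turns the commanded pose from where the row before left it, along the tool's axes as they then stand; what a row does not reach is not made up. A row lasts 1/8 s, in which the tool goes at most 62.5 mm and 10.7 degrees, less where a joint would pass 70% of its speed; a pose out of reach is approached as far as the arm can. A call is refused whole if a number of a shift passes 0.0625 or a number of a turn 0.188, either way. A call with a gripper value outside its range is refused whole. "fingers" is the finger opening in m, from 0 to 0.0854, set as the call begins (left out, the last holds). The fingers move at their own pace and stop on an object; "newtons" is the grip in N (left out, the last holds). Time passes only in rows, so rows that do not move let the fingers close. It gives the time, the measured TCP pose, the force and the opening at its end, in the units of the state.
- sensors.read_state(): the state, without advancing time (a new reading comes with each control period).
- read_camera(name): name is "scene" or "top" or "wrist"; returns a dict with "color" (400x640x3 uint8, red, green, blue), "vfov" (degrees; the focal length in pixels is half the picture's height over the tangent of half this angle, whatever the lens; pixels are square), "cx", "cy" (the principal point, pixels), "dist_coeffs" ([k1, k2, p1, p2, k3] as OpenCV has them; the pictures are not rectified), "R" (3x3) and "t" (3): a world point X has camera coordinates R X + t; the wrist camera has in their place "T_tool_cam" (4x4, takes a point from camera to tool coordinates, whose origin is the TCP and whose axes are the tool frame's). Camera axes: x right, y down, z forward; pixel columns grow to the right and rows downward; lengths in m; the calibration is good to about 2 mm. A picture is of the moment at which its call begins: read the wrist's pose just before it. There is no depth.
- job.finish_job(): hands the job in, once; it reports no verdict.
The state is a dict: "time": time; "q": joint angles; "joint_vel": joint speeds; "joint_torque": joint torques, N m; "tool_pos": TCP position; "tcp_rot": TCP orientation; "wrist_force": force on the tool from outside, world axes, zero at the start; "torque": the same for the moment, N m; "width": opening from 0.0 (shut) to 1.0 (fully open).
Only numpy, scipy, OpenCV 4.12 (cv2) and the standard library are available. Lean on these libraries where they do the work, as an engineer would, in place of code of your own. Each camera call takes 0.05 s, during which the arm holds its last target.

## Working session

There is one attempt and no reset: what is moved stays moved. The work goes in short steps, Python scripts to look and compute and a tool call to move; the robot and the scene stay as the last step left them, time stands still between calls to the robot, and variables do not carry over. Pictures are saved under pics/ and viewed, and the job is handed in when it is done.

Besides the shell and the picture viewer there is one more tool, called after "Request:" by a JSON object that holds its "api" and its "payload". arm_command: Moves the arm, as the interface text tells. Its arguments: {"type":"object","properties":{"deltas":{"type":"array"},"fingers":{"type":"number"},"newtons":{"type":"number"}},"required":["deltas"]}

```bash
ls; mkdir -p pics; cat > h.py <<'E'
import numpy as np, cv2
from workcell import sensors, read_camera, job, bot
def snap(name,fn):
    s=sensors.read_state(); c=read_camera(name)
    cv2.imwrite(f'pics/{fn}.png',c['color'][:,:,::-1]); 
    import pickle; pickle.dump((s,c),open(f'pics/{fn}.pkl','wb')); return s,c
def load(fn):
    import pickle; return pickle.load(open(f'pics/{fn}.pkl','rb'))
def pose(s):
    T=np.eye(4);T[:3,:3]=cv2.Rodrigues(np.array(s['tcp_rot'],float))[0];T[:3,3]=s['tool_pos'];return T
def cam(s,c):
    f=200/np.tan(np.radians(c['vfov'])/2);K=np.array([[f,0,c['cx']],[0,f,c['cy']],[0,0,1.]])
    if 'R' in c: R=np.array(c['R']);t=np.array(c['t'])
    else:
        M=np.linalg.inv(pose(s)@np.array(c['T_tool_cam']));R=M[:3,:3];t=M[:3,3]
    return K,np.array(c['dist_coeffs'],float),R,t
def ray(s,c,px):
    K,d,R,t=cam(s,c)
    u=cv2.undistortPoints(np.array(px,float).reshape(-1,1,2),K,d).reshape(-1,2)
    D=np.c_[u,np.ones(len(u))]@R; return -R.T@t,D
def onplane(s,c,px,z):
    o,D=ray(s,c,px); return o+D*((z-o[2])/D[:,2])[:,None]
def proj(s,c,X):
    K,d,R,t=cam(s,c); return cv2.projectPoints(np.array(X,float).reshape(-1,3),cv2.Rodrigues(R)[0],t,K,d)[0].reshape(-1,2)
E
python3 - <<'E'
from h import *
for n in('scene','top','wrist'):
    s,c=snap(n,n+'0')
    print({k:v for k,v in c.items() if k!='color'})
print(s,bot.grasp_offset)
E
```

```text
pics
{'vfov': 42.39511391731719, 'cx': 317.54354686888985, 'cy': 195.57586598600597, 'dist_coeffs': array([-0.13181859,  0.        ,  0.        ,  0.        ,  0.        ]), 'R': array([[ 0.71003709,  0.7040985 ,  0.00962505],
       [ 0.44251722, -0.4355337 , -0.78389342],
       [-0.54774615,  0.56085265, -0.62082079]]), 't': array([-0.41910445, -0.1361645 ,  1.75129778])}
{'vfov': 49.037355254525046, 'cx': 318.6990562205641, 'cy': 200.40532369644683, 'dist_coeffs': array([-0.11397257,  0.        ,  0.        ,  0.        ,  0.        ]), 'R': array([[ 0.02618502, -0.99950348,  0.01752511],
       [-0.98859801, -0.02849184, -0.14785868],
       [ 0.14828459, -0.01345361, -0.98885321]]), 't': array([0.00939617, 0.54309202, 1.21636298])}
{'vfov': 70.23698343987176, 'cx': 316.8754678904936, 'cy': 199.7872598267009, 'dist_coeffs': array([-0.02525527,  0.        ,  0.        ,  0.        ,  0.        ]), 'T_tool_cam': array([[ 9.99999331e-01,  1.08977305e-03, -3.87991603e-04,
        -2.75706303e-04],
       [ 6.93008421e-04, -2.95825008e-01,  9.55241898e-01,
        -1.41873300e-01],
       [ 9.26219261e-04, -9.55241528e-01, -2.95825566e-01,
         7.57897017e-02],
       [ 0.00000000e+00,  0.00000000e+00,  0.00000000e+00,
         1.00000000e+00]])}
{'time': 0.1, 'q': array([ 1.24712061e+00,  2.64675586e-01,  1.60522445e+00, -2.06767913e-05,
        1.27373202e+00, -3.69273004e-02]), 'joint_vel': array([-0.00076768, -0.00317421, -0.00362459,  0.00023099, -0.00017367,
        0.00126186]), 'joint_torque': array([ 2.08127308e-04, -5.16703069e+01, -3.68589270e+01, -3.82404107e-05,
        6.27322675e-03, -1.22153330e-05]), 'tool_pos': array([0.19072844, 0.64680165, 0.23009506]), 'tcp_rot': array([-1.33251713, -0.99420588,  0.99697584]), 'wrist_force': array([-0.37817974, -0.00182909,  0.15516322]), 'torque': array([-0.03909333, -0.02521434, -0.02418628]), 'width': 0.9998343347160806} 0.0187
```

View pics/scene0.png

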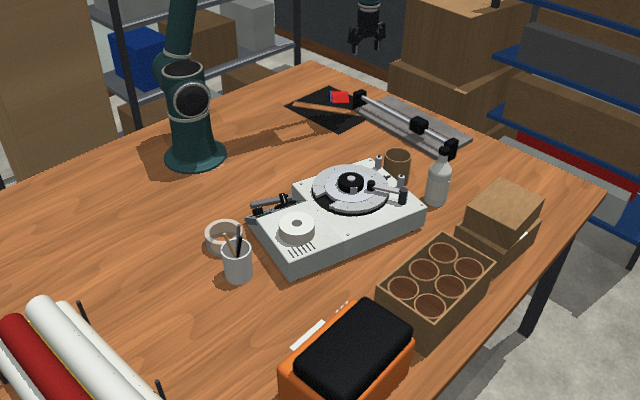

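View pics/top0.png

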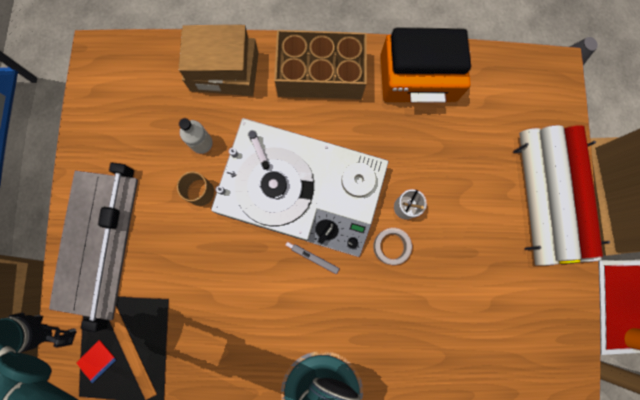

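View pics/wrist0.png

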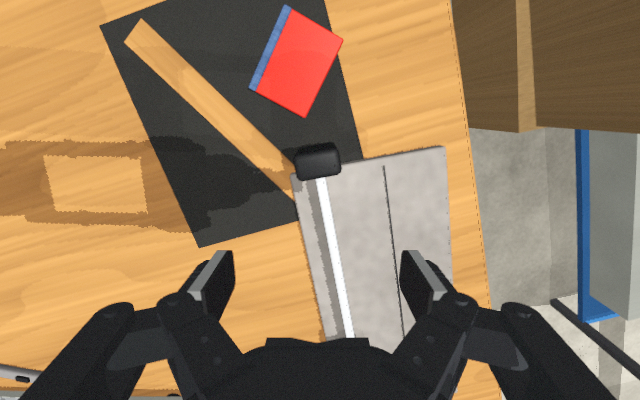

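The scene picture shows the machine near (340,220). In the top picture it lies around (300,190), with its plate at (273,184), the dial at (326,230), the notch around (305,190) and the knife at (312,257). I'll enlarge the machine next.

```bash
python3 - <<'E'
from h import *
s,c=load('top0'); im=c['color'][105:285,165:435,::-1]
cv2.imwrite('pics/topz.png',cv2.resize(im,None,fx=2.96,fy=2.96,interpolation=cv2.INTER_CUBIC))
s,c=load('scene0'); im=c['color'][130:300,190:470,::-1]
cv2.imwrite('pics/scz.png',cv2.resize(im,None,fx=2.85,fy=2.85,interpolation=cv2.INTER_CUBIC))
E
```

```text
(no output)
```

View pics/topz.png

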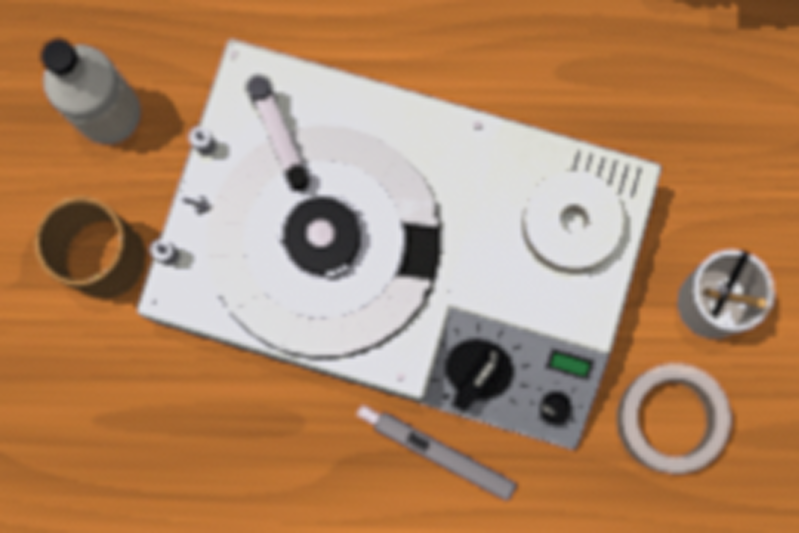

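View pics/scz.png

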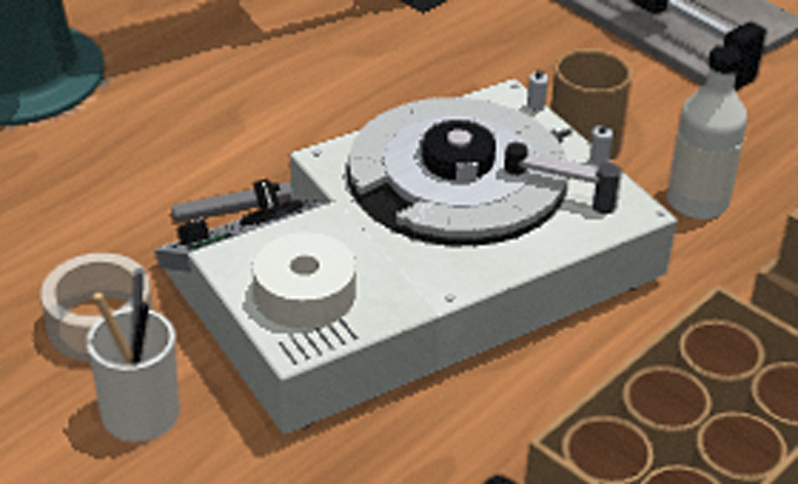

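```bash
cat >> h.py <<'E'
def fitpose(A,B):
    a=A-A.mean(0);b=B-B.mean(0)
    th=np.arctan2((a[:,0]*b[:,1]-a[:,1]*b[:,0]).sum(),(a*b).sum())
    R=np.array([[np.cos(th),-np.sin(th)],[np.sin(th),np.cos(th)]]);t=B.mean(0)-R@A.mean(0)
    return th,R,t,(A@R.T+t-B)
E
python3 - <<'E'
from h import *
s,c=load('top0')
def z2p(p): return (np.array(p,float)+.5)/2.96-.5+[165,105]
px=z2p([[232,39],[660,162],[138,315]])
W=onplane(s,c,px,.085)[:,:2]
ch=onplane(s,c,z2p([[320,234]]),.132)[:,:2]
A=np.array([[.14,.2175],[.14,-.2175],[-.14,.2175],[-.02,.075]])
th,R,t,e=fitpose(A,np.r_[W,ch]); print(th,np.degrees(th),t,e)
M=lambda x,y:(R@[x,y]+t)
print('dial',M(-.09,-.098),'plate',M(-.02,.075),'mark',M(-.02,.187))
pl=M(-.02,.075)
n=onplane(s,c,z2p([[438,252],[405,250]]),.098)[:,:2]; print('notch',n,np.linalg.norm(n-pl,axis=1),np.degrees(np.arctan2(*((n-pl)@R).T[::-1])))
for nm,p,z in [('post',[260,87],.132),('roller',[297,180],.133),('idR',[200,133],.131),('idF',[162,247],.131),('kn',[[375,417],[512,492]],.017),('mark',[209,206],.087),('core',[80,240],.1),('spraycap',[59,55],.19)]:
    w=onplane(s,c,z2p(np.atleast_2d(p)),z)[:,:2]; print(nm,w.tolist(),((w-t)@R).tolist())
# dial: outer face
Rm=np.eye(3);Rm[:2,:2]=R;n=np.array([-np.sin(np.radians(35)),0,np.cos(np.radians(35))]);up=np.array([np.cos(np.radians(35)),0,np.sin(np.radians(35))])
P=np.array([-.09,-.098,.0515])
o,D=ray(s,c,z2p([[495,352],[462,405],[478,372],[478,345]]))
o2=Rm.T@(o-np.r_[t,0]);D2=D@Rm
for d in D2:
    q=o2+d*(((P+n*.034)-o2)@n/(d@n)); v=q-P; print(v@up, v@[0,1,0])
E
```

```text
-0.2551811692217596 -14.620804007620487 [0.57611552 0.07444953] [[-0.00155247  0.0023827 ]
 [-0.0017721  -0.00490518]
 [-0.00202929 -0.00028873]
 [ 0.00535385  0.0028112 ]]
dial [0.46429271 0.00234087] plate [0.57569472 0.15206926] mark [0.60396584 0.26044243]
notch [[0.56288148 0.04248449]
 [0.56387172 0.07309609]] [0.11033132 0.07985327] [-82.04824682 -83.89365909]
post [[0.7062896376963145, 0.21055470203304338]] [[0.09160299974323952, 0.16455640452789305]]
roller [[0.6193520167719038, 0.17218485550777254]] [[0.017165973418060317, 0.10548421000090809]]
idR [[0.6614646229721658, 0.2635063458208235]] [[0.034863435639616386, 0.20447858370412217]]
idF [[0.5545872040834667, 0.2918147443122276]] [[-0.07569866005355083, 0.20489221324067713]]
kn [[0.4125850267735943, 0.09920540541186629], [0.34378736430449347, -0.035538618976508306]] [[-0.16448387621814142, -0.01732426045779915], [-0.19704152091606983, -0.16507090252221518]]
mark [[0.6025527404530164, 0.25927388739564705]] [[-0.02107237741512008, 0.18551260299717015]]
core [[0.564404633509581, 0.3760181505032962]] [[-0.08745382676496699, 0.2888470319844612]]
spraycap [[0.7138939269624842, 0.38206561344503276]] [[0.05566813678557665, 0.3324328578286131]]
0.036459773940550146 -0.012395604134782537
-0.02795849664905088 0.002972878864204942
0.011183148728549688 -0.0026555747848733824
0.038550772101651774 0.004330030082744407
```

```bash
python3 - <<'E'
from h import *
s=sensors.read_state();T=pose(s);print(T.round(4));print(np.degrees(np.arctan2(T[1,2],T[0,2])),np.degrees(s['q']))
s0,c=load('wrist0')
# stickers, tape, mug
s,c=load('top0')
def z2p(p): return (np.array(p,float)+.5)/2.96-.5+[165,105]
th=-.2552;R=np.array([[np.cos(th),-np.sin(th)],[np.sin(th),np.cos(th)]]);t=np.array([.576,.0745])
w=onplane(s,c,z2p([[575,217]]),.121)[:,:2];print('stk',(w-t)@R)
E
```

```text
[[ 2.829e-01 -6.000e-04 -9.591e-01  1.908e-01]
 [ 9.591e-01 -1.700e-03  2.829e-01  6.469e-01]
 [-1.800e-03 -1.000e+00  1.000e-04  2.302e-01]
 [ 0.000e+00  0.000e+00  0.000e+00  1.000e+00]]
163.5640558740376 [ 7.14507842e+01  1.51585678e+01  9.19650238e+01  6.11711833e-04
  7.29774099e+01 -2.11345502e+00]
stk [[ 0.05791637 -0.14651387]]
```

Request:
{"api": "arm_command", "payload": {"deltas": [[-0.034,-0.0043,-0.033,0],[-0.034,-0.0043,-0.033,0],[-0.034,-0.0043,-0.033,0],[-0.034,-0.0043,-0.033,0],[-0.034,-0.0043,-0.033,0],[-0.034,-0.0043,-0.033,0],[-0.034,-0.0043,-0.033,0],[-0.034,-0.0043,-0.033,0],[-0.034,-0.0043,-0.033,0],[-0.034,-0.0043,-0.033,0],[-0.034,-0.0043,-0.033,0],[-0.034,-0.0043,-0.033,0],[-0.034,-0.0043,-0.033,0],[-0.034,-0.0043,-0.033,0],[0,0,0,0],[0,0,0,0]], "fingers": 0}}

```text
time: 2.15
tool_pos: [0.499, 0.0603, 0.291]
tcp_rot: [-1.33, -0.994, 0.995]
wrist_force: [0.3, 0.8, -0.2]
width: 0.004
```

```bash
python3 - <<'E'
from h import *
s,c=snap('wrist','w1'); T=pose(s);print(s['time'],T.round(3),s['width'],np.degrees(s['q']).round())
E
```

```text
2.15 [[ 0.284 -0.001 -0.959  0.499]
 [ 0.959  0.001  0.284  0.06 ]
 [ 0.    -1.     0.001  0.291]
 [ 0.     0.     0.     1.   ]] 0.004481537429922706 [  4.  -6. 108.   0.  78. -69.]
```

View pics/w1.png

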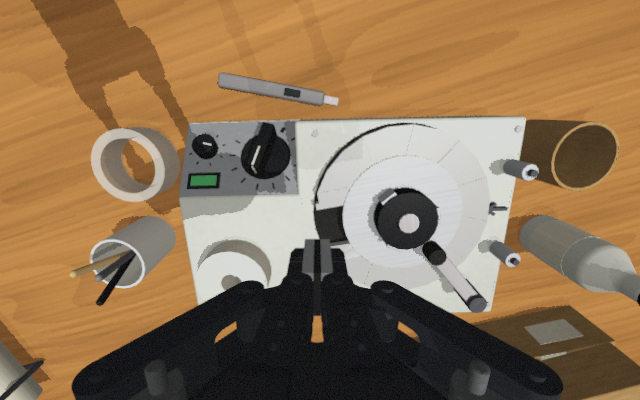

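The wrist view shows the machine upside down, with its front at the top: dial (266,155), tension knob (205,146), notch (328,222), deck corners (525,117) and (488,312). I'll enlarge the dial and fit the pose.

```bash
python3 - <<'E'
from h import *
s,c=load('w1'); im=c['color'][105:205,175:305,::-1]
cv2.imwrite('pics/w1z.png',cv2.resize(im,None,fx=6,fy=6,interpolation=cv2.INTER_CUBIC)[::-1,::-1])
im=c['color'][105:325,300:540,::-1]
cv2.imwrite('pics/w1y.png',cv2.resize(im,None,fx=2.7,fy=2.7,interpolation=cv2.INTER_CUBIC))
E
```

```text
(no output)
```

View pics/w1z.png

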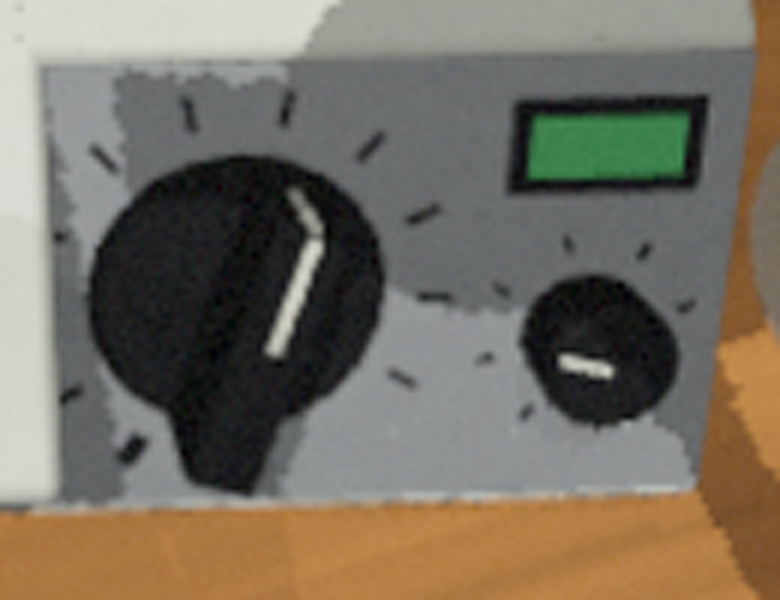

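View pics/w1y.png

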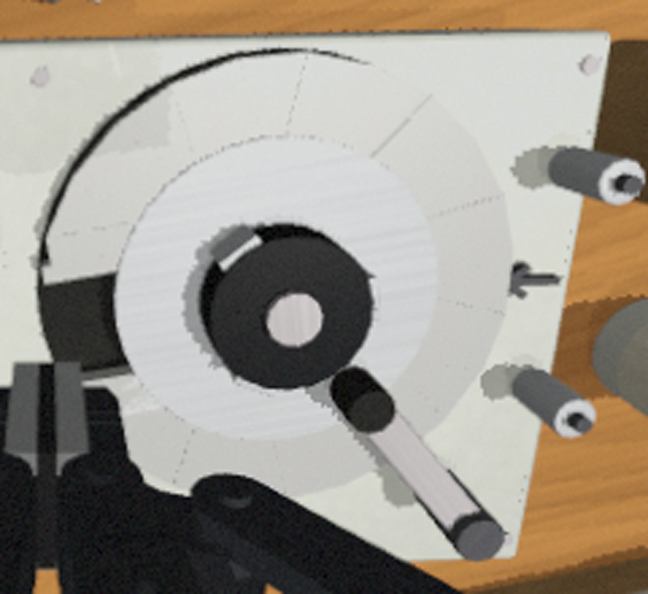

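```bash
python3 - <<'E'
from h import *
s,c=load('w1')
fy=lambda p:(np.array(p,float)+.5)/2.7-.5+[300,105]
fz=lambda p:(np.array([779,599.])-np.array(p)+.5)/6-.5+[175,105]
pts=[(fy([610,32]),[-.14,.2175,.085]),(fy([515,558]),[.14,.2175,.085]),(fy([512,277]),[-.02,.1835,.087]),(fy([295,320]),[-.02,.075,.132]),
(fz([42,65]),[-.045,-.045,.083]),(fz([755,50]),[-.045,-.21,.083]),(fz([60,505]),[-.135,-.045,.02]),(fz([695,490]),[-.135,-.21,.02])]
A=np.array([p[1] for p in pts]);B=np.array([onplane(s,c,p[0],p[1][2])[0,:2] for p in pts])
th,R,t,e=fitpose(A[:,:2],B);print(np.degrees(th),th,t);print((e*1000).round(1))
M=lambda x,y:(R@[x,y]+t)
pl=M(-.02,.075)
print('dial',M(-.09,-.098),'plate',pl,'mark',M(-.02,.187))
n=onplane(s,c,[fy([40,288]),fy([115,272]),fy([82,378]),fy([130,372])],.103)[:,:2]
v=(n-pl)@R; print('notch corners rel plate, machine frame',(v*1000).round(1))
Rm=np.eye(3);Rm[:2,:2]=R;a=np.radians(35);n=np.array([-np.sin(a),0,np.cos(a)]);up=np.array([np.cos(a),0,np.sin(a)])
P=np.array([-.09,-.098,.0515])
o,D=ray(s,c,[fz([275,352]),fz([315,240]),fz([237,488])])
o2=Rm.T@(o-np.r_[t,0])
for d in D@Rm:
    q=o2+d*(((P+n*.034)-o2)@n/(d@n)); v=q-P; print('dial up,left',(v@up*1000).round(1), (v[1]*1000).round(1))
# skirt centre check
print('proj skirt centre',proj(s,c,[Rm@(P+n*.006)+np.r_[t,0], Rm@(P+n*.034+up*.031)+np.r_[t,0]]), fz([240,300]))
E
```

```text
-14.876524571101253 -0.25964433501955414 [0.57316294 0.0700024 ]
[[ -6.3  -2.9]
 [ -3.1  -4.2]
 [ -0.6 -10.1]
 [  1.3  -0.2]
 [  3.3   8.8]
 [  1.2  -2.4]
 [  3.5  13.1]
 [  0.7  -2. ]]
dial [ 0.46101941 -0.00160646] plate [0.57308858 0.14762324] mark [0.6018431  0.25586915]
notch corners rel plate, machine frame [[  -8.3 -107.8]
 [ -15.1  -73.6]
 [  37.3  -89.3]
 [  34.8  -66.6]]
dial up,left 2.4 -1.3
dial up,left 27.3 -8.3
dial up,left -29.5 5.3
proj skirt centre [[264.08366348 154.40351503]
 [258.64798866 167.05816059]] [264.41666667 154.41666667]
```

```bash
cat > fit1.py <<'E'
from h import *
s,c=load('w1')
fy=lambda p:(np.array(p,float)+.5)/2.7-.5+[300,105]
fz=lambda p:(np.array([779,599.])-np.array(p)+.5)/6-.5+[175,105]
pts=[(fy([610,32]),[-.14,.2175,.085]),(fy([515,558]),[.14,.2175,.085]),(fy([295,320]),[-.02,.075,.132]),
(fz([42,65]),[-.045,-.045,.085]),(fz([755,50]),[-.045,-.21,.083]),(fz([60,505]),[-.14,-.045,.085]),(fz([695,490]),[-.135,-.21,.02])]
A=np.array([p[1] for p in pts]);B=np.array([onplane(s,c,p[0],p[1][2])[0,:2] for p in pts])
th,R,t,e=fitpose(A[:,:2],B)
M=lambda x,y:(R@[x,y]+t)
pl=M(-.02,.075)
Rm=np.eye(3);Rm[:2,:2]=R;a=np.radians(35);n=np.array([-np.sin(a),0,np.cos(a)]);up=np.array([np.cos(a),0,np.sin(a)])
P=np.array([-.09,-.098,.0515])
E
python3 - <<'E'
from fit1 import *
print(np.degrees(th),th,t);print((e*1000).round(1))
print('dial',M(-.09,-.098),'plate',pl,'mark',M(-.02,.187))
w=onplane(s,c,[fy([512,277])],.087)[0,:2];print('mark tip meas',w)
nn=onplane(s,c,[fy([40,288]),fy([115,272]),fy([82,378]),fy([130,372])],.103)[:,:2]
v=(nn-pl)@R; print('notch corners rel plate, machine frame',(v*1000).round(1))
o,D=ray(s,c,[fz([275,352]),fz([315,240]),fz([237,488])])
o2=Rm.T@(o-np.r_[t,0])
for d in D@Rm:
    q=o2+d*(((P+n*.034)-o2)@n/(d@n)); v=q-P; print('dial up,left',(v@up*1000).round(1), (v[1]*1000).round(1))
print('proj skirt centre',proj(s,c,[Rm@(P+n*.006)+np.r_[t,0], Rm@(P+n*.034+up*.031)+np.r_[t,0]]), fz([240,300]))
E
```

```text
-15.090020614673504 -0.2633705439198712 [0.57361514 0.06896751]
[[-4.9 -3.6]
 [-2.  -5.9]
 [ 2.  -1.3]
 [ 4.1  7.6]
 [ 0.9 -3.1]
 [-0.7  8.6]
 [ 0.5 -2.4]]
dial [ 0.46120556 -0.00222298] plate [0.57383    0.14658809] mark [0.60298767 0.25472611]
mark tip meas [0.60153687 0.26261555]
notch corners rel plate, machine frame [[  -8.9 -107. ]
 [ -15.8  -72.9]
 [  36.7  -88.3]
 [  34.1  -65.6]]
dial up,left 2.0 -0.9
dial up,left 26.9 -7.8
dial up,left -29.9 5.7
proj skirt centre [[263.70111177 154.67089271]
 [258.19759525 167.35097553]] [264.41666667 154.41666667]
```

```bash
cat > dialpath.py <<'E'
from fit1 import *
t=t+np.array([0,.0015])
def tcp(phi,r,h,gap=0,drop=0):
    f=np.radians(phi);d=np.array([np.cos(f),np.sin(f)]);m=np.array([np.sin(f),-np.cos(f)])
    sup=9*abs(np.sin(f))+14.5*abs(np.cos(f))
    u,l=(r*d+(8+sup+gap)*m)/1000
    return Rm@(P+n*h/1000+up*u+np.array([0,l,0]))+np.r_[t,0]
E
cat > dp.py <<'E'
from dialpath import *
T=pose(sensors.read_state());p=T[:3,3];Rt=T[:3,:3]
W=[tcp(-14,20,17,7)+[0,0,.1],tcp(-14,20,17,7)]+[tcp(f,np.interp(f,[0,90,110],[20,24,28]),17) for f in list(range(-14,151,12))+[150]]
for w in W:
    print(w.round(4),(Rt.T@(w-p)).round(4)); p=w
E
python3 dp.py
```

```text
[ 0.452  -0.0347  0.1722] [-0.1048  0.1188  0.0178]
[ 0.452  -0.0347  0.0722] [-0.      0.1    -0.0001]
[ 0.4551 -0.0285  0.0732] [ 0.0068 -0.001  -0.0012]
[ 0.4609 -0.025   0.0764] [ 0.005  -0.0032 -0.0045]
[ 0.4658 -0.0226  0.0793] [ 0.0037 -0.0029 -0.0041]
[ 0.4706 -0.0189  0.0819] [ 0.0049 -0.0026 -0.0035]
[ 0.4747 -0.0134  0.0837] [ 0.0065 -0.0018 -0.0024]
[ 0.4776 -0.0064  0.0843] [ 0.0076 -0.0006 -0.0007]
[0.4787 0.0016 0.0836] [0.008  0.0007 0.0012]
[0.4777 0.0097 0.0815] [0.0075 0.0021 0.0032]
[0.4746 0.0172 0.0781] [0.0063 0.0034 0.0051]
[0.4714 0.0235 0.0747] [0.0051 0.0033 0.0049]
[0.4698 0.0299 0.0725] [0.0058 0.0022 0.0033]
[0.4665 0.0345 0.0694] [0.0035 0.0031 0.0045]
[0.4619 0.0374 0.0657] [0.0015 0.0037 0.0053]
[0.4561 0.0389 0.0616] [-0.0002  0.0042  0.0059]
[0.4518 0.0388 0.0587] [-0.0013  0.0029  0.0041]
```

Request:
{"api": "arm_command", "payload": {"deltas": [[-0.035,0.02,0.006,0],[-0.035,0.02,0.006,0],[-0.035,0.02,0.006,0],[0,0.03,0,0],[0,0.03,0,0],[0,0.03,0,0],[0,0.03,0,0],[0,0.02,0,0],[0,0,0,0],[0,0,0,0]]}}

```text
time: 3.45
tool_pos: [0.4529, -0.0347, 0.0923]
tcp_rot: [-1.331, -0.997, 0.996]
wrist_force: [-0.1, -0.2, 0.1]
width: -0.002
```

```bash
python3 - <<'E'
from h import *
s,c=snap('wrist','w2'); T=pose(s);print(s['time'],T[:3,3].round(4),s['width'])
im=c['color'][:,:,::-1];cv2.imwrite('pics/w2z.png',cv2.resize(im[60:400,150:550],None,fx=1.7,fy=1.7,interpolation=cv2.INTER_CUBIC))
snap('scene','s2')
E
```

```text
3.45 [ 0.4529 -0.0347  0.0923] -0.0019268187012922862
```

View pics/w2z.png

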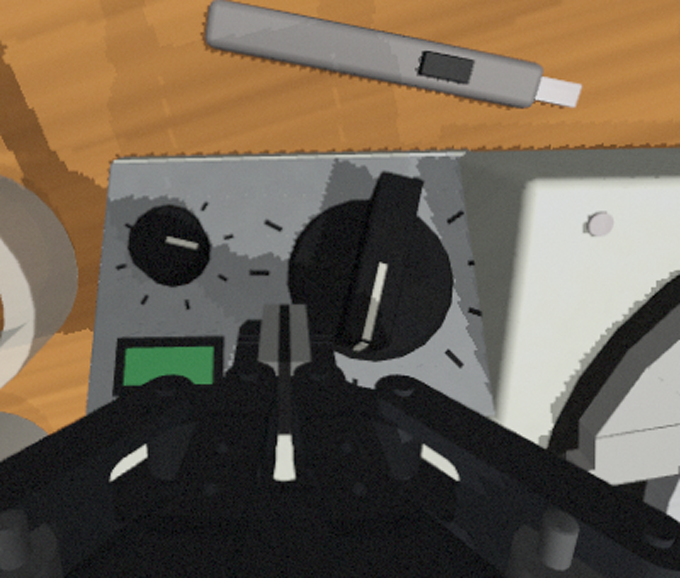

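The fingertips hang right of the dial bar, well clear of the tension knob (zoomed 170,245). The bar runs from (400,180) to (365,345). I'll refine the panel position before descending.

```bash
python3 - <<'E'
from fit1 import *
s,c=load('w2')
f=lambda p:(np.array(p,float)+.5)/1.7-.5+[150,60]
for p,z in [([465,153],.02),([112,160],.02),([496,415],.083),([527,180],.085)]:
    w=onplane(s,c,[f(p)],z)[0,:2]; print(p,((w-t)@R*1000).round(1))
o,D=ray(s,c,[f([383,264]),f([364,340]),f([424,181]),f([381,172]),f([372,342])])
o2=Rm.T@(o-np.r_[t,0])
for d in D@Rm:
    q=o2+d*(((P+n*.034)-o2)@n/(d@n)); v=q-P; print('dial up,left',(v@up*1000).round(1), (v[1]*1000).round(1))
o,D=ray(s,c,[f([288,272]),f([452,275]),f([370,280])]);
for d in D@Rm:
    q=o2+d*(((P+n*.006)-o2)@n/(d@n)); v=q-P; print('skirt',(v@up*1000).round(1), (v[1]*1000).round(1))
# finger size: tips px at z=tcp
w=onplane(s,c,[f([260,360]),f([312,360]),f([262,305]),f([306,305])],.0923); T=pose(s); print(((w-T[:3,3])@T[:3,:3]*1000).round(1))
print(proj(s,c,[T[:3,3]]),f([285,305]))
E
```

```text
[465, 153] [-136.5  -51. ]
[112, 160] [-136.7 -207.2]
[496, 415] [-47.8 -53.7]
[527, 180] [-136.6  -54.7]
dial up,left 2.1 0.0
dial up,left 27.2 -8.1
dial up,left -28.3 17.2
dial up,left -32.1 2.1
dial up,left 27.9 -5.5
skirt -2.7 -32.2
skirt -0.1 32.7
skirt 1.2 0.1
[[ -8.3  -0.  -10.8]
 [  9.   -0.  -10.8]
 [ -7.4  -0.    9.3]
 [  6.7  -0.    9.4]]
[[317.42401943 254.52338706]] [317.44117647 239.20588235]
```

```bash
cat > dp2.py <<'E'
from fit1 import *
import sys
def tcp(phi,r,h,gap=0):
    f=np.radians(phi);d=np.array([np.cos(f),np.sin(f)]);m=np.array([np.sin(f),-np.cos(f)])
    u,l=(r*d+(8+8.6*abs(np.sin(f))+8*abs(np.cos(f))+gap)*m)/1000
    return Rm@(P+n*h/1000+up*u+np.array([0,l,0]))+np.r_[t,0],u,l
if __name__=='__main__':
    T=pose(sensors.read_state());p=T[:3,3];Rt=T[:3,:3]
    start=float(sys.argv[1])
    for f in np.arange(start,151,11.7):
        w,u,l=tcp(f,np.interp(f,[0,60,90,115,150],[22,22,23,23,17]),20,-1)
        print(round(f,1),(np.array([u,l])*1000).round(1),w.round(4),(Rt.T@(w-p)*1000).round(1)); p=w
E
python3 dp2.py -14
```

```text
-14.0 [ 17.3 -21.7] [ 0.4581 -0.0238  0.0778] [12.2 15.1 -1.2]
-2.3 [ 21.4 -16.2] [ 0.4628 -0.0194  0.0801] [ 5.5 -2.3 -3.2]
9.4 [ 24.4 -12.5] [ 0.4662 -0.0165  0.0819] [ 3.8 -1.7 -2.4]
21.1 [26.8 -8.5] [ 0.4692 -0.0131  0.0833] [ 4.1 -1.4 -1.9]
32.8 [28.5 -3.5] [ 0.4717 -0.0087  0.0842] [ 5.  -0.9 -1.2]
44.5 [28.8  2.1] [ 0.4735 -0.0034  0.0844] [ 5.6 -0.2 -0.2]
56.2 [27.7  7.9] [0.4741 0.0025 0.0838] [5.9 0.6 1.1]
67.9 [25.  13.9] [0.4735 0.0088 0.0822] [5.9 1.5 2.3]
79.6 [20.7 19.2] [0.4715 0.0149 0.0798] [5.3 2.5 3.7]
91.3 [15.3 23.4] [0.4683 0.0201 0.0766] [4.  3.1 4.6]
103.0 [11.6 26.3] [0.4661 0.0237 0.0745] [2.9 2.1 3.1]
114.7 [ 6.9 28.5] [0.463  0.0268 0.0718] [2.1 2.7 3.9]
126.4 [ 2.5 28. ] [0.4594 0.0273 0.0693] [-0.5  2.5  3.6]
138.1 [-1.7 26.6] [0.4557 0.0268 0.0669] [-1.5  2.4  3.4]
149.8 [-5.5 24.3] [0.4521 0.0254 0.0647] [-2.4  2.2  3.1]
```

Request:
{"api": "arm_command", "payload": {"deltas": [[0,0.0075,-0.001,0],[0,0.0075,0,0],[0.004,0,0,0],[0.004,0,0,0],[0.004,0,0,0],[0.0055,-0.0023,-0.0032,0],[0.0038,-0.0017,-0.0024,0],[0.0041,-0.0014,-0.0019,0],[0.005,-0.0009,-0.0012,0],[0.0056,-0.0002,-0.0002,0],[0,0,0,0]]}}

```text
time: 4.92
tool_pos: [0.4727, -0.0031, 0.0832]
tcp_rot: [-1.331, -0.997, 0.995]
wrist_force: [0.5, -0.5, 0.7]
width: -0.002
```

```bash
python3 - <<'E'
from h import *
s,c=snap('wrist','w3'); T=pose(s);print(s['time'],T[:3,3].round(4),s['wrist_force'])
im=c['color'][:,:,::-1];cv2.imwrite('pics/w3z.png',cv2.resize(im[60:400,150:550],None,fx=1.7,fy=1.7,interpolation=cv2.INTER_CUBIC))
E
```

```text
4.925 [ 0.4727 -0.0031  0.0832] [ 0.52734256 -0.51954571  0.67445255]
```

View pics/w3z.png

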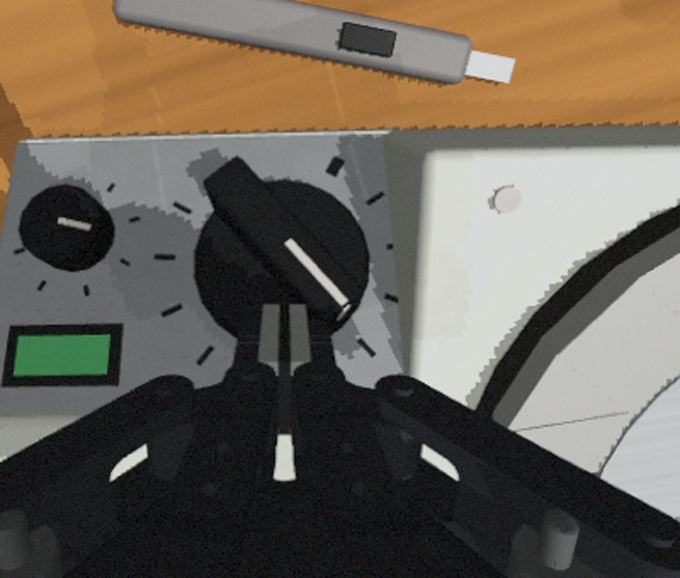

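The bar now points about 45° anticlockwise (pointer end at zoomed (345,308)), as planned. I'll continue.

Request:
{"api": "arm_command", "payload": {"deltas": [[0.0059,0.0006,0.0011,0],[0.0059,0.0015,0.0023,0],[0.0053,0.0025,0.0037,0],[0.004,0.0031,0.0046,0],[0.003,0.0021,0.0031,0],[0.002,0.0027,0.0039,0],[0,0,0,0]]}}

```text
time: 5.85
tool_pos: [0.4613, 0.0272, 0.0703]
tcp_rot: [-1.331, -0.996, 0.995]
wrist_force: [2.3, -0.2, 1.0]
width: -0.001
```

```bash
python3 - <<'E'
from h import *
s,c=snap('wrist','w4'); T=pose(s);print(s['time'],T[:3,3].round(4),s['wrist_force'])
im=c['color'][:,:,::-1];cv2.imwrite('pics/w4z.png',cv2.resize(im[60:400,150:550],None,fx=1.7,fy=1.7,interpolation=cv2.INTER_CUBIC))
E
```

```text
5.85 [0.4613 0.0272 0.0703] [ 2.33424101 -0.15483117  0.99128661]
```

View pics/w4z.png

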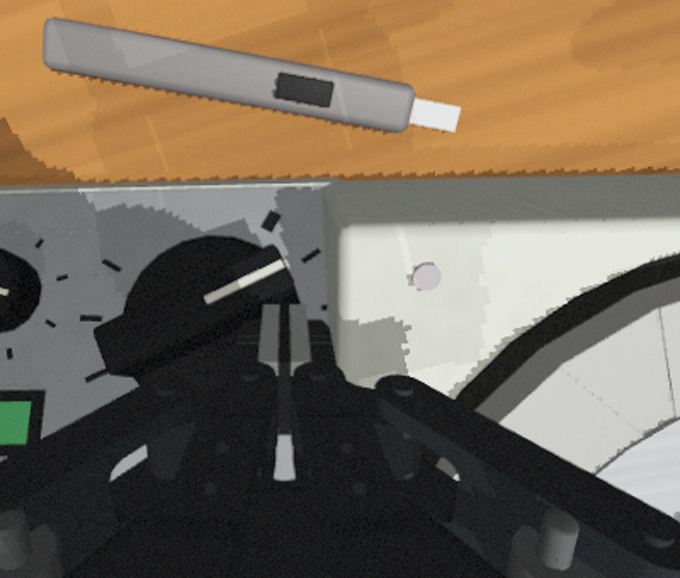

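Request:
{"api": "arm_command", "payload": {"deltas": [[0,0.0025,0.0038,0],[-0.0015,0.0024,0.0034,0],[-0.0024,0.0022,0.0031,0],[-0.002,0.0008,0.001,0],[0,0,0,0]]}}

```text
time: 6.52
tool_pos: [0.4517, 0.0263, 0.064]
tcp_rot: [-1.332, -1.0, 0.987]
wrist_force: [6.6, 10.3, 2.9]
width: 0.0
```

```bash
python3 - <<'E'
from h import *
s,c=snap('wrist','w5'); T=pose(s);print(s['time'],T[:3,3].round(4),s['wrist_force'])
im=c['color'][:,:,::-1];cv2.imwrite('pics/w5z.png',cv2.resize(im[60:400,150:550],None,fx=1.7,fy=1.7,interpolation=cv2.INTER_CUBIC))
E
```

```text
6.525 [0.4517 0.0263 0.064 ] [ 6.58039898 10.34051664  2.93921104]
```

View pics/w5z.png

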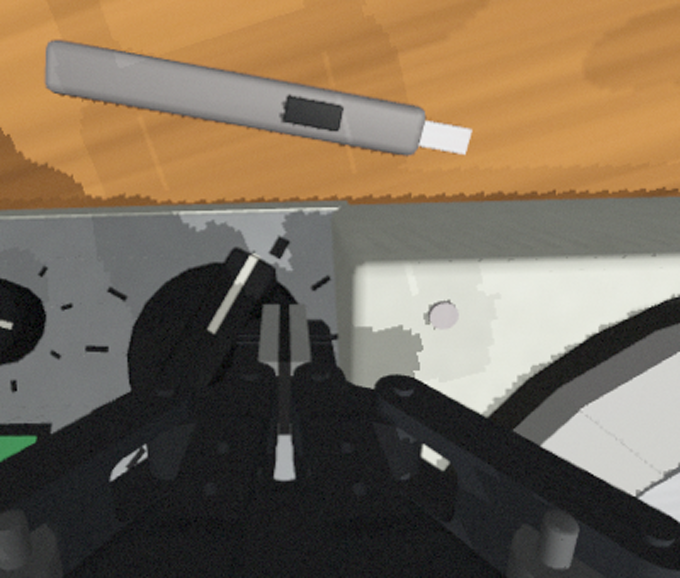

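Contact force is now about 12 N, far more than turning needs, so the dial is probably at the stop. One more small push will confirm it, then I'll measure the pointer.

Request:
{"api": "arm_command", "payload": {"deltas": [[-0.002,0,0.0006,0],[0,0,0,0],[0,0,0,0]]}}

```text
time: 6.95
tool_pos: [0.4516, 0.0259, 0.0641]
tcp_rot: [-1.332, -1.002, 0.984]
wrist_force: [9.1, 16.9, 0.9]
width: -0.0
```

```bash
python3 - <<'E'
from fit1 import *
s,c=snap('wrist','w6'); T=pose(s);print(s['time'],T[:3,3].round(4),s['wrist_force'])
im=c['color'][:,:,::-1];cv2.imwrite('pics/w6z.png',cv2.resize(im[160:300,200:340],None,fx=4,fy=4,interpolation=cv2.INTER_CUBIC))
E
```

```text
6.95 [0.4516 0.0259 0.0641] [ 9.14458584 16.87006486  0.93856733]
```

View pics/w6z.png

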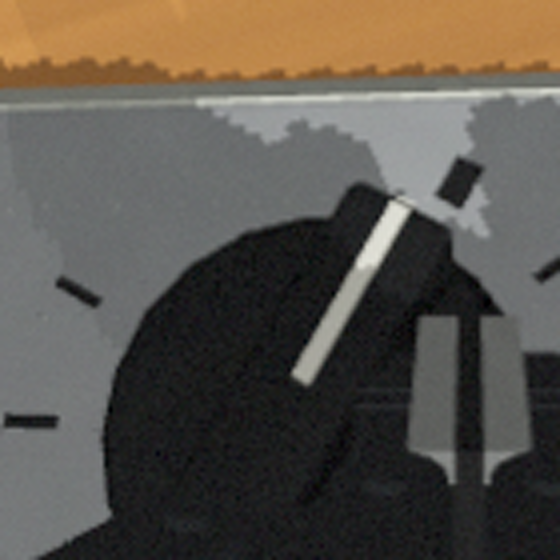

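```bash
python3 - <<'E'
from fit1 import *
s,c=load('w6')
f=lambda p:(np.array(p,float)+.5)/4-.5+[200,160]
o,D=ray(s,c,[f([303,378]),f([400,205])])
o2=Rm.T@(o-np.r_[t,0]);Q=[]
for d in D@Rm:
    q=o2+d*(((P+n*.034)-o2)@n/(d@n)); v=q-P; Q.append([v@up,v[1]])
Q=np.array(Q);print(Q*1000,np.degrees(np.arctan2(*(Q[1]-Q[0])[::-1])))
E
```

```text
[[ -5.4926007    3.3561    ]
 [-27.90776894  15.85702209]] 150.85162557095808
```

The pointer reads 150.9° and the force rises without movement, so the dial is off. Next I'll back away, lift, and go to above the notch.

Request:
{"api": "arm_command", "payload": {"deltas": [[0.005,-0.001,-0.001,0],[0,-0.02,0,0],[0,-0.04,0,0],[0,-0.04,0,0],[0,-0.04,0,0],[0.005,-0.04,-0.02,0],[0.01,0,-0.02,0],[0.01,0,-0.0,0],[0,0,0,0],[0,0,0,0]]}}

```text
time: 8.25
tool_pos: [0.4941, 0.0396, 0.2422]
tcp_rot: [-1.329, -0.993, 0.998]
wrist_force: [0.8, -0.3, 0.3]
width: 0.001
```

```bash
python3 - <<'E'
from h import *
s,c=snap('wrist','w7'); T=pose(s);print(s['time'],T.round(4),s['wrist_force'])
E
```

```text
8.25 [[ 2.824e-01 -3.300e-03 -9.593e-01  4.941e-01]
 [ 9.593e-01 -3.000e-04  2.824e-01  3.960e-02]
 [-1.200e-03 -1.000e+00  3.100e-03  2.422e-01]
 [ 0.000e+00  0.000e+00  0.000e+00  1.000e+00]] [ 0.82634538 -0.33739395  0.25260722]
```

View pics/w7.png

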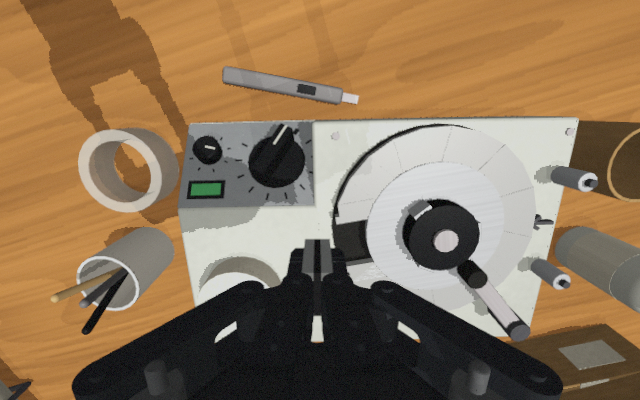

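The dial pointer in this view is at the front left, (283,133), which is off. The notch is at (350,243) and the chuck top at (445,240). Now I'll refine the plate centre and notch.

```bash
python3 - <<'E'
from h import *
s,c=load('w7'); im=c['color'][105:345,320:600,::-1]
cv2.imwrite('pics/w7z.png',cv2.resize(im,None,fx=2.8,fy=2.4,interpolation=cv2.INTER_CUBIC))
g=cv2.cvtColor(c['color'],cv2.COLOR_RGB2HSV)
v=g[:,:,2]; m=((v<75)).astype(np.uint8); m[:, :330]=0; m[:190]=0;m[275:]=0;m[:,500:]=0
k,l,st,ce=cv2.connectedComponentsWithStats(m)
print(st,ce)
E
```

```text
[[     0      0    640    400 250596]
 [   330    190     42     85   1609]
 [   402    199     84     76   3795]] [[317.45562579 198.64785551]
 [347.30267247 243.10689869]
 [442.7088274  237.28142292]]
```

View pics/w7z.png

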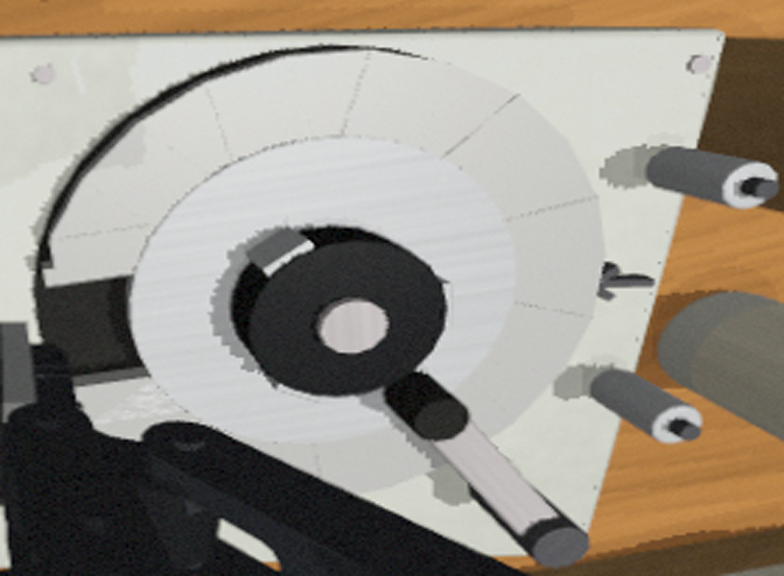

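```bash
cat > circ.py <<'E'
from h import *
def circ(W):
    A=np.c_[2*W,np.ones(len(W))];x=np.linalg.lstsq(A,(W**2).sum(1),rcond=None)[0];return x[:2],np.sqrt(x[2]+x[:2]@x[:2])
E
python3 - <<'E'
from circ import *
s,c=load('w7')
f=lambda p:(np.array(p,float)+.5)/[2.8,2.4]-.5+[320,105]
inn=onplane(s,c,f([[132,300],[145,250],[235,162],[340,137],[442,158],[505,215],[517,280],[490,350]]),.103)[:,:2]
print(circ(inn))
out=onplane(s,c,f([[605,250],[597,310],[565,130],[500,80],[45,285],[95,155],[200,85],[340,52]]),.103)[:,:2]
print(circ(out))
print('chuck',onplane(s,c,f([[347,318]]),.132)[0])
w=onplane(s,c,f([[42,288],[130,275],[80,383],[145,372]]),.103)[:,:2];print(w)
pc=circ(out)[0]
v=w-pc;print(np.linalg.norm(v,axis=1),np.degrees(np.arctan2(v[:,1],v[:,0])))
# mark tip & idlers
print('marktip',onplane(s,c,f([[603,280]]),.09)[0], 'idl',onplane(s,c,f([[750,185],[677,423]]),.131)[:,:2])
E
```

```text
(array([0.57238604, 0.14862122]), np.float64(0.07392737185256855))
(array([0.5709919 , 0.14857221]), np.float64(0.10820142676136775))
chuck [0.56684181 0.14605413 0.132     ]
[[0.53618714 0.04640549]
 [0.53959569 0.07992468]
 [0.58616802 0.04842327]
 [0.58788886 0.07453936]]
[0.10793243 0.07548646 0.10129227 0.07593662] [-108.81224773 -114.57717302  -81.38321636  -77.14326609]
marktip [0.60133813 0.26312229 0.09      ] idl [[0.55022137 0.28612511]
 [0.65277981 0.25854355]]
```

```bash
python3 - <<'E'
from h import *
s,c=load('w2');T=pose(s)
f=lambda p:(np.array(p,float)+.5)/1.7-.5+[150,60]
o,D=ray(s,c,f([[413,385],[345,370],[665,540],[330,320]]))
for y in(-.02,-.04,-.06,-.08):
    q=o+D*(((T[2,3]-y)-o[2])/D[:,2])[:,None];print(y,((q-T[:3,3])@T[:3,:3]*1000).round(0).tolist())
T=pose(sensors.read_state());p=T[:3,3]
c=np.array([.5717,.1486])
a=np.radians(-96.5);w=np.r_[c+.094*np.array([np.cos(a),np.sin(a)]),.0945]
print(T[:3,:3].T@(w-p))
E
```

```text
-0.02 [[37.0, -20.0, -7.0], [17.0, -20.0, -2.0], [129.0, -20.0, -69.0], [13.0, -20.0, 14.0]]
-0.04 [[31.0, -40.0, 7.0], [14.0, -40.0, 11.0], [108.0, -40.0, -45.0], [10.0, -40.0, 24.0]]
-0.06 [[25.0, -60.0, 20.0], [12.0, -60.0, 24.0], [86.0, -60.0, -21.0], [8.0, -60.0, 34.0]]
-0.08 [[19.0, -80.0, 34.0], [9.0, -80.0, 36.0], [65.0, -80.0, 2.0], [6.0, -80.0, 45.0]]
[ 0.03399557  0.14787703 -0.05986184]
```

Request:
{"api": "arm_command", "payload": {"deltas": [[0,0,0,-0.173],[0.012,0,-0.033,0],[0.012,0,-0.033,0],[0,0.03,0,0],[0,0.03,0,0],[0,0.03,0,0],[0,0,0,0],[0,0,0,0]]}}

```text
time: 9.3
tool_pos: [0.5644, 0.0558, 0.1545]
tcp_rot: [-1.261, -1.126, 1.124]
wrist_force: [-0.2, 0.5, 0.6]
width: 0.002
```

```bash
python3 - <<'E'
from h import *
s,c=snap('wrist','w8'); T=pose(s);print(s['time'],T.round(4),s['wrist_force'])
p=T[:3,3]
c0=np.array([.5717,.1486])
a=np.radians(-96.5);w=np.r_[c0+.094*np.array([np.cos(a),np.sin(a)]),.0945]
print(T[:3,:3].T@(w-p),np.degrees(np.arctan2(T[1,0],T[0,0])))
E
```

```text
9.3 [[ 1.136e-01  9.000e-04 -9.935e-01  5.644e-01]
 [ 9.935e-01 -0.000e+00  1.136e-01  5.580e-02]
 [ 1.000e-04 -1.000e+00 -8.000e-04  1.545e-01]
 [ 0.000e+00  0.000e+00  0.000e+00  1.000e+00]] [-0.2303193   0.51094419  0.62643272]
[-0.00102387  0.06003577  0.00328031] 83.476069556903
```

View pics/w8.png

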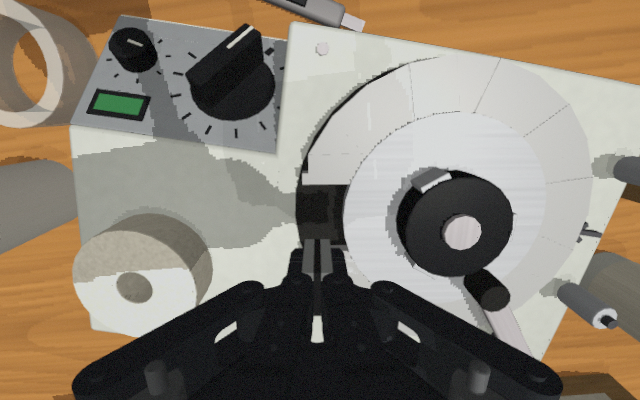

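```bash
python3 - <<'E'
from h import *
s,c=load('w8');T=pose(s)
w=onplane(s,c,[[299,186],[346,186],[344,245]],.103);print(((w-T[:3,3])@T[:3,:3]*1000).round(1))
E
```

```text
[[-12.9  51.5  26.1]
 [ 20.1  51.5  26.1]
 [ 20.1  51.6 -19.5]]
```

The notch's front side lies 26 mm ahead of the tool centre and its floor is 20 mm inward, so the fingers are centred. Descending.

Request:
{"api": "arm_command", "payload": {"deltas": [[0,0.02,0,0],[0,0.02,0,0],[0,0.012,0,0],[0,0.008,0,0],[0,0,0,0]]}}

```text
time: 9.98
tool_pos: [0.5637, 0.0559, 0.093]
tcp_rot: [-1.26, -1.124, 1.126]
wrist_force: [0.6, 0.5, 0.3]
width: -0.001
```

Request:
{"api": "arm_command", "payload": {"deltas": [[0,0,0.008,0],[0,0,0.0075,0],[0.003,0,0.0138,0.15],[0.003,0,0.0138,0.15],[0.003,0,0.0138,0.15],[0.003,0,0.0138,0.15],[0.003,0,0.0138,0.15],[0.003,0,0.0138,0.15],[0,0,0,0]]}}

```text
time: 11.1
tool_pos: [0.4856, 0.1112, 0.0941]
tcp_rot: [-1.526, -0.439, 0.438]
wrist_force: [0.4, 0.2, -0.4]
width: 0.0
```

```bash
cat > chk.py <<'E'
from h import *
import sys
s,c=snap('wrist',sys.argv[1]); T=pose(s);print(s['time'],T[:3,3].round(4),s['wrist_force'].round(1),np.degrees(s['q']).round())
d=np.r_[.5717,.1486,T[2,3]]-T[:3,3]
print('C in tool',(T[:3,:3].T@d*1000).round(1),'x az',np.degrees(np.arctan2(T[1,0],T[0,0])).round(2))
E
python3 chk.py w9
```

```text
11.1 [0.4856 0.1112 0.0941] [ 0.4  0.2 -0.4] [ 10.   3. 121.   0.  56. -22.]
C in tool [ 92.8   0.1 -14. ] x az 32.08
```

View pics/w9.png

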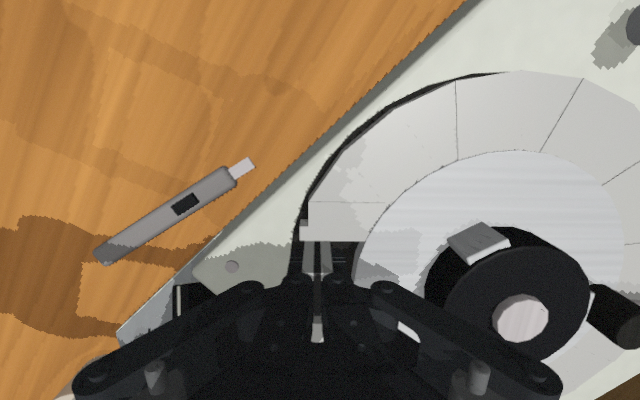

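The plate turns with the fingers: the notch side sits square against the fingertips at (318,240). Continuing.

Request:
{"api": "arm_command", "payload": {"deltas": [[0.003,0,0.0138,0.15],[0.003,0,0.0138,0.15],[0.003,0,0.0138,0.15],[0.003,0,0.0138,0.15],[0.003,0,0.0138,0.15],[0.003,0,0.0138,0.15],[0.003,0,0.0138,0.15],[0.003,0,0.0138,0.15],[0,0,0,0]]}}

```text
time: 12.28
tool_pos: [0.5061, 0.2154, 0.0938]
tcp_rot: [-1.512, 0.5, -0.501]
wrist_force: [0.5, 0.1, 0.5]
width: -0.001
```

```bash
python3 chk.py w10
```

```text
12.275 [0.5061 0.2154 0.0938] [0.5 0.1 0.5] [ 20.   9. 115.  -0.  56.  57.]
C in tool [ 92.5   0.  -14.5] x az -36.63
```

View pics/w10.png

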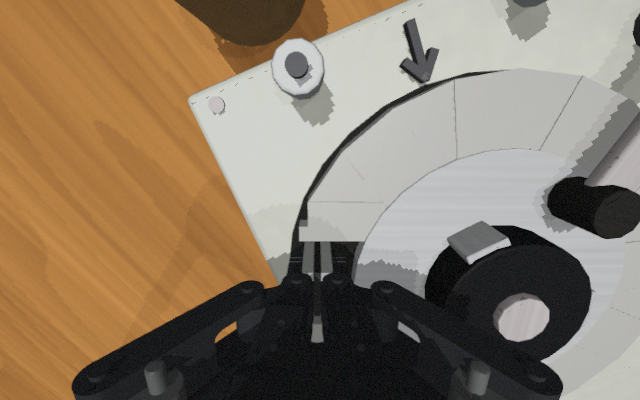

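The arrowhead is ahead at (420,75) and the front idler at (298,67). I'll raise the tip slightly for linkage clearance and go on in short steps.

Request:
{"api": "arm_command", "payload": {"deltas": [[0.001,-0.003,0,0],[0.003,0,0.0137,0.15],[0.003,0,0.0137,0.15],[0.003,0,0.0137,0.15],[0,0,0,0]]}}

```text
time: 12.95
tool_pos: [0.542, 0.2368, 0.0968]
tcp_rot: [-1.399, 0.848, -0.849]
wrist_force: [-0.5, 0.5, -0.2]
width: 0.003
```

Request:
{"api": "arm_command", "payload": {"deltas": [[0.002,0,0.0092,0.1],[0.002,0,0.0092,0.1],[0,0,0,0]]}}

```text
time: 13.32
tool_pos: [0.5597, 0.2406, 0.0966]
tcp_rot: [-1.329, 0.999, -0.999]
wrist_force: [-0.2, 1.0, 0.2]
width: -0.001
```

```bash
python3 chk.py w11
```

```text
13.325 [0.5597 0.2406 0.0966] [-0.2  1.   0.2] [ 21.  15. 107.  -0.  58.  95.]
C in tool [ 91.7   0.  -14. ] x az -73.86
```

View pics/w11.png

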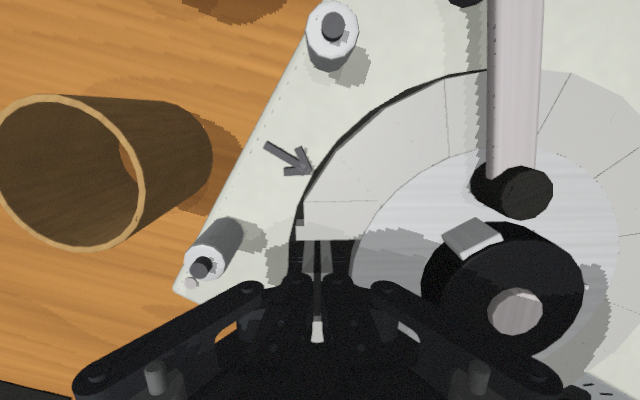

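```bash
python3 - <<'E'
from h import *
s,c=load('w11');T=pose(s);C=np.array([.5717,.1486])
for z in(.086,.092):
    w=onplane(s,c,[[311,172]],z)[0,:2]-C;print(w,np.hypot(*w),np.degrees(np.arctan2(w[1],w[0])))
o,D=ray(s,c,[[299,241],[352,241]]);w=onplane(s,c,[[297,240],[352,240]],.103);print(((w-T[:3,3])@T[:3,:3]*1000).round(1))
print((onplane(s,c,[[333,26],[201,268]],.131)[:,:2]-C))
E
```

```text
[0.02918226 0.10703277] 0.11093970384728635 74.74911586910876
[0.0304043  0.10726052] 0.11148650431927318 74.17397185775141
[[-10.1  -6.4  11.2]
 [ 18.6  -6.4  11.2]]
[[ 0.0883528   0.11527969]
 [-0.01513166  0.14274641]]
```

Request:
{"api": "arm_command", "payload": {"deltas": [[0.0025,0,0.0119,0.13],[0.0025,0,0.0119,0.13],[0.0025,0,0.0119,0.13],[0.0025,0,0.0119,0.13],[0,0,0,0],[0,0,0,0]]}}

```text
time: 14.12
tool_pos: [0.6071, 0.2349, 0.0966]
tcp_rot: [-1.087, 1.383, -1.383]
wrist_force: [-1.1, 0.8, -0.3]
width: 0.004
```

```bash
python3 chk.py w12
```

```text
14.125 [0.6071 0.2349 0.0966] [-1.1  0.8 -0.3] [ 19.  19. 102.   0.  59. 123.]
C in tool [ 92.2   0.  -14. ] x az -103.68
```

View pics/w12.png

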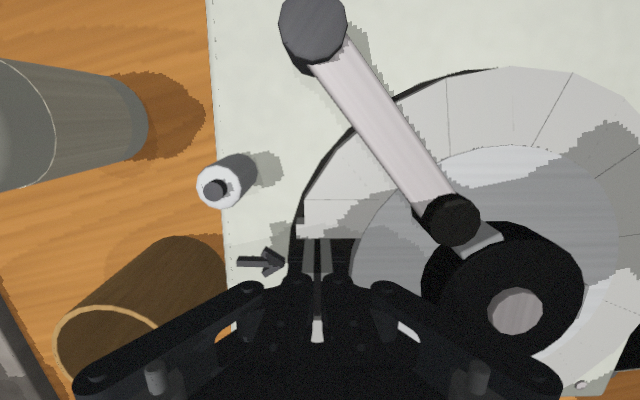

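```bash
python3 - <<'E'
from h import *
s,c=load('w12');T=pose(s);C=np.array([.5717,.1486])
for z in(.086,.092):
    w=onplane(s,c,[[286,262],[238,265]],z);print(((w-T[:3,3])@T[:3,:3]*1000).round(1), np.degrees(np.arctan2(w[0,1]-C[1],w[0,0]-C[0])))
w=onplane(s,c,[[297,239],[352,239]],.103);print(((w-T[:3,3])@T[:3,:3]*1000).round(1))
E
```

```text
[[-18.2  10.6 -11.2]
 [-47.4  10.6 -13.4]] 74.91442096156689
[[-17.4   4.6  -7.8]
 [-45.5   4.6  -9.9]] 73.12843658606725
[[-9.9 -6.4 11.9]
 [18.7 -6.4 11.9]]
```

The arrowhead tip (286,262) is about 1.5° past the current notch direction. I'll nudge, back off, and lift.

Request:
{"api": "arm_command", "payload": {"deltas": [[0.0005,0,0.0026,0.028],[0,0,0,0],[0,0,0,0],[0,0,-0.008,0],[0,-0.02,-0.003,0],[0,-0.04,0,0],[0,-0.04,0,0],[0,-0.04,0,0],[0.03,0,0.03,0],[0.03,0,0.03,0],[0.03,0,0.03,0],[0,0,0,0],[0,0,0,0]]}}

```text
time: 15.8
tool_pos: [0.6621, 0.1264, 0.2377]
tcp_rot: [-1.068, 1.406, -1.405]
wrist_force: [-0.1, 0.1, -0.5]
width: 0.0
```

```bash
python3 chk.py w13; python3 - <<'E'
from h import *
s,c=snap('top','t13');im=c['color'][105:285,165:435,::-1]
cv2.imwrite('pics/t13z.png',cv2.resize(im,None,fx=2.96,fy=2.96,interpolation=cv2.INTER_CUBIC))
E
```

```text
15.8 [0.6621 0.1264 0.2377] [-0.1  0.1 -0.5] [  9.  15.  92.   0.  74. 114.]
C in tool [  2.7  -0.1 -93.1] x az -105.51
```

View pics/w13.png

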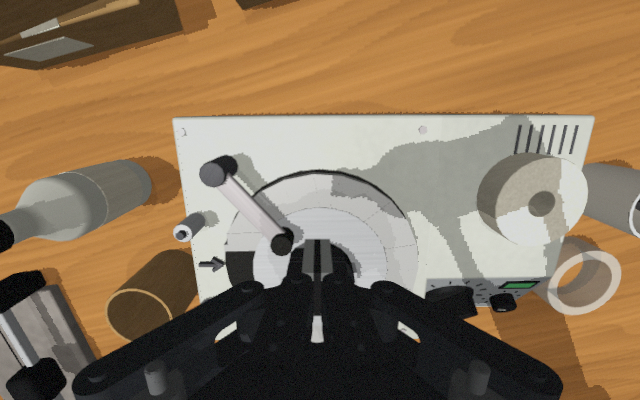

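View pics/t13z.png

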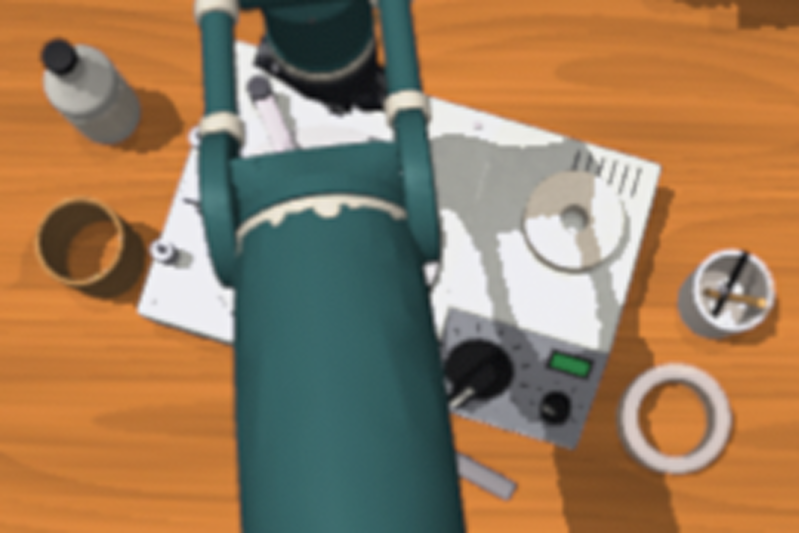

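The fingers are free. In the top view the dial pointer is at the off tick, but the arm hides the notch, so I'll move it aside to check.

Request:
{"api": "arm_command", "payload": {"deltas": [[0,-0.04,0,0],[0.05,0,0,0],[0.05,0,0,0],[0.05,0,0,0],[0.05,0,0,0],[0.05,0,0,0],[0.05,0,0,0],[0.05,0,0,0],[0,0,0,0],[0,0,0,0]]}}

```text
time: 17.15
tool_pos: [0.5688, -0.2102, 0.2768]
tcp_rot: [-1.069, 1.405, -1.405]
wrist_force: [1.6, -0.9, 0.2]
width: -0.001
```

```bash
python3 - <<'E'
from h import *
s,c=snap('top','t14');im=c['color'][105:285,165:435,::-1]
cv2.imwrite('pics/t14z.png',cv2.resize(im,None,fx=2.96,fy=2.96,interpolation=cv2.INTER_CUBIC))
E
```

```text
(no output)
```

View pics/t14z.png

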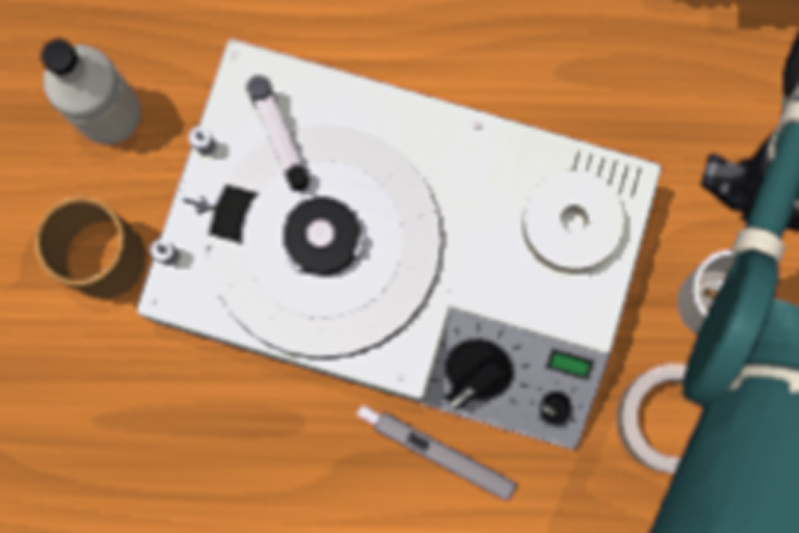

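```bash
python3 - <<'E'
from h import *
s,c=load('t14')
z2p=lambda p:(np.array(p,float)+.5)/2.96-.5+[165,105]
m=(cv2.cvtColor(c['color'],cv2.COLOR_RGB2GRAY)<90).astype(np.uint8);k,l,st,ce=cv2.connectedComponentsWithStats(m)
p=z2p([232,213]);i=l[int(p[1]),int(p[0])];print(st[i],ce[i])
cor=onplane(s,c,z2p([[222,186],[258,190],[210,233],[242,243]]),.098)[:,:2]
cen=onplane(s,c,[ce[i]],.095)[0,:2]
C=onplane(s,c,z2p([320,234]),.132)[0,:2]
for nm,C_ in(('chuck',C),('wristfit',np.array([.5717,.1486]))):
  a=lambda w:np.degrees(np.arctan2(*(w-C_)[::-1]))
  print(nm,C_,'cen',a(cen),'cornersmid',a(cor.mean(0)),'mark tip',a(onplane(s,c,z2p([[212,206]]),.088)[0,:2]),a(onplane(s,c,z2p([[187,201]]),.088)[0,:2]))
E
```

```text
[236 168  15  19 168] [242.55952381 176.56547619]
chuck [0.57034087 0.14925805] cen 74.35931540093132 cornersmid 74.27165189491377 mark tip 73.30879427244088 74.52743347554119
wristfit [0.5717 0.1486] cen 75.28868919435563 cornersmid 75.23112631784979 mark tip 74.07180847295565 75.15262258465425
```

Request:
{"api": "arm_command", "payload": {"deltas": [[0,-0.03,0,0],[0,0,0,0],[0,0,0,0]]}}

```text
time: 17.58
tool_pos: [0.569, -0.21, 0.3061]
tcp_rot: [-1.07, 1.404, -1.404]
wrist_force: [-0.5, 0.1, 0.2]
width: -0.001
```

```bash
python3 - <<'E'
from h import *
snap('scene','s15'); print(sensors.read_state()['wrist_force'])
E
```

```text
[-0.38612429 -0.11393852  0.36198134]
```

View pics/s15.png

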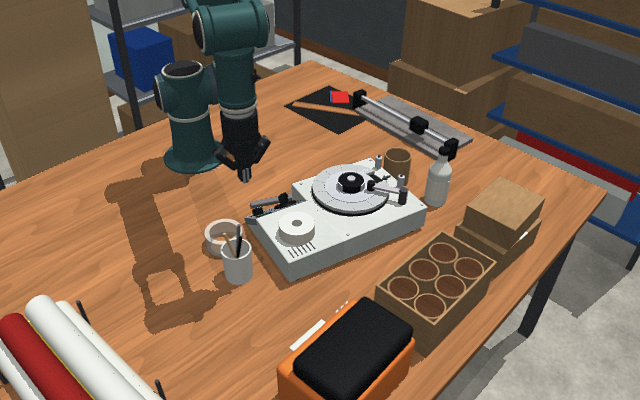

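The arm hangs free with the gripper at (245,170). The mug (237,265), tape, sticker roll (296,228), core and bottle are where they were at the start.

```bash
python3 -c "
from workcell import job
print(job.finish_job())"
```

```text
the job is handed in; nothing more can be done
None
```

I turned the speed dial to its off stop first, then turned the plate until its notch faced the mark, and handed the job in at about 17.6 s. The hand-in reports no verdict.

- **Dial:** I pushed the bar anticlockwise with closed fingers. At the stop the force rose from about 12 to 19 N with hardly any movement. The pointer read 150.9° in the wrist picture, against 150° for off.
- **Plate:** I pushed it about 188° clockwise around the front, away from the rider arm. In the final top view the notch points to 74.3–75.3° and the arrowhead to 73.3–75.2°. That is about 1° apart, or roughly 2 mm at the rim, against the 12 mm allowed.
- **Surroundings:** The tension knob's pointer looks unchanged, and the bystanders look where they were at the start, though I judged both by eye and did not measure them. The arm hangs clear, with under 1 N at the wrist.
- **Disagreements:** My position fits for the machine differed by up to about 5 mm between cameras. The panel's left edge measured about 6–9 mm off the y -45 mm given. I worked from the measured dial, plate and arrowhead instead.

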